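Scrape the ceramic offcuts off the cutting plate

ROBOT

A 6-joint arm with a two-finger parallel gripper is mounted at the origin on a cart in front of the work surface, level with it; the furniture and walls round the work are solid. World frame = base frame: x ahead of the robot, y to its left, z up, the work surface at z = 0. Lengths are in m, angles in rad, forces in N, time in s.
With the tool pointing down it reaches from about 0.25 to 0.775 m from the base axis. Payload 4 kg.
Tool frame: the origin (TCP) lies between the finger pads; the fingertips stand 19 mm ahead of it and the grasp point (between the pads) is the TCP; z points along the fingers, y is the line along which they close (so a half turn about z gives the same grasp; the last joint's range is limited). The gripper opens to 94 mm and grips with 3 to 60 N. Pads are 16 mm wide; open, the fingers measure 119 mm over their backs; the gripper's body (75 mm by 177 mm) begins 78 mm behind the grasp point.
Start: joints at [-1.222, 0.087, 1.371, -0, 1.684, -0.103], TCP at [0.24, -0.495, 0.225] pointing down, gripper open.
Joint ranges: [-3.1, 3.1], [-0.76, 2.03], [0.27, 2.55], [-1.08, 4.22], [0.17, 2.65], [-2.57, 2.57]. Speed limits (rad/s): [2.79, 2.79, 3.14, 3.14, 3.14, 3.14].

INTERFACE

Orientations are given as [roll, pitch, yaw] about the fixed x, y, z axes, in that order (R = Rz(yaw) Ry(pitch) Rx(roll)).
In Python, from bench import robot gives the robot as it stands. The module is installed in compiled form; this text tells all that it offers.
- The arm moves only by the tool move_arm, never from a script. Its argument "deltas" is one flat list of numbers, 7 for each row, row after row: the turn, a rotation vector about the tool's x, y, z in rad, then the shift along the tool's x, y, z in cm, then the closure, from -1 (fully open) to 1 (shut). A call has 1 to 8 rows; each row is the pose to reach, as a shift and turn from the pose commanded when the call began, along the tool's axes at that moment; what a row does not reach only later rows make up. A row lasts 1/10 s, in which the tool goes at most 50 mm and 8.59 degrees, less where a joint would pass 70% of its speed; a pose out of reach is approached as far as the arm can. A call with a gripper value outside its range is refused whole. The fingers move at their own pace and stop on an object; the grip force is fixed at half the most. Time passes only in rows, so rows that repeat a pose let the fingers close. It gives the time, the measured TCP pose, the force, the opening and the grip force at its end, in the units of the state.
- robot.get_obs(): the state, without advancing time (a new reading comes with each control period).
- robot.snapshot(name): name is "side" or "top"; returns a dict with "image" (384x512x3 uint8, red, green, blue), "depth" (384x512 float32, m along the optical axis (not along the pixel's ray), 0 where there is no reading), "fov_y" (degrees; the focal length in pixels is half the picture's height over the tangent of half this angle, whatever the lens; pixels are square), "cx", "cy" (the principal point, pixels), "origin" and "orientation" of the camera in the world. Camera axes: x right, y up, looking along -z (the intrinsics and any distortion apply to the point x, -y, -z); pixel columns grow to the right and rows downward; lengths in m; the calibration is good to about 2 mm. A picture is of the moment at which its call begins.
- robot.close_job(): hands the job in; it is judged then, once.
The state is a dict: "time": time; "joint_positions": joint angles; "qvel": joint speeds; "joint_torque": joint torques, N m; "tool_pos": TCP position; "ee_rot": TCP orientation; "wrist_force": force on the tool from outside, world axes, zero at the start; "wrist_torque": the same for the moment, N m; "width": finger opening in m; "finger_force": force on a finger pad.
Only numpy, scipy, OpenCV 4.12 (cv2) and the standard library are available. Lean on these libraries where they do the work, as an engineer would, in place of code of your own. Each camera call takes 0.05 s, during which the arm holds its last target. There are 200 camera calls.

TASK

Take the scraper block and clear all four white offcuts off the cutting plate into the trough at its front: set the scraper's bottom edge down behind the rearmost offcuts, under the clear shield, and draw it forward to the front lip, pressing lightly on the plate all the way, in as many strokes as it takes. Move the offcuts with the scraper only, do not press hard, and do not knock the shield, the trough or the bottles and the jar. Then stand the scraper upright on the bench again and let go.

Things in the scene. Friction and masses are not known exactly. Their poses are not given: they have to be found in the camera images.
- cutting_plate: Fixed cutting station: dark flat rigid steel plate, its top 55 mm above the bench, open to the front, which faces the robot. Origin on the bench; x to the plate's rear, y across it to the left, z up. Plate top: x from -85 (front lip) to +99 mm (rear rim), y from -56 to +56 mm between side rims that rise 12 mm above it. Posts of the shield at x = +95, y = -66 and +66 mm.
- front_lip (a point): Middle of the plate's front lip, on the plate top (x = -85 mm of the plate). The sheet has no rim here; it is bent down steeply, reaching about 10 mm farther forward, over the trough. Axes as the plate's.
- shield_edge (a point): Middle of the lower front edge of the clear eye shield (x = +26 mm of the plate, 210 mm above the plate top). The shield, 156 mm wide and 6 mm thick at this edge, runs level from here 85 mm to the rear. Behind the rearmost offcuts a tool pointing straight down would hit it: lean the tool back towards the robot by about 30 degrees. Axes as the plate's.
- scraper: The scraper block, 0.13 to 0.22 kg, loose, standing upright on the bench. Foot 26 (x) x 70 (y) x 35 (z) mm with two long straight bottom edges along y; on it an upright handle 20 (x) x 40 (y) mm that reaches from 35 to 112 mm above the underside. Front and back are alike. Origin at the centre of the underside, z up along the handle.
- trough: Cream open trough, 56 x 150 x 40 mm, standing on the bench along and under the plate's front lip, 108 mm in front of the plate's origin, long side along the lip. Origin at the centre of its underside, y along its length. Inside it is 38 x 130 mm, its floor 3 mm above the bench, its rim 40 mm. Loose.
- offcut_1: Loose chip of white ceramic plate, about 20 x 14 mm, 6 mm thick, 12 g, lying on the plate. Origin at the centre of its underside.
- offcut_2: Loose chip of white ceramic plate, about 20 x 16 mm, 6 mm thick, 12 g, lying on the plate. Origin at the centre of its underside.
- offcut_3: Loose chip of white ceramic plate, about 20 x 20 mm, 6 mm thick, 12 g, lying on the plate. Origin at the centre of its underside.
- offcut_4: Loose chip of white ceramic plate, about 19 x 14 mm, 6 mm thick, 12 g, lying on the plate. Origin at the centre of its underside.
- jar: Bystander: squat jar with wide blue cap, 53 mm diameter, 86 mm high, origin at the centre of its underside.
- green_bottle: Bystander: small bottle with green cap, 46 mm diameter, 92 mm high, right of the plate, origin at the centre of its underside.
- dark_bottle: Bystander: dark brown bottle, 42 mm diameter, 104 mm high, left of the plate, origin at the centre of its underside.

How it is judged:
On the way, in this order (a step that is already met when the one before it is completed fails the run):
1. the scraper is set down on the plate under the shield, pressing with more than 1 N (x of scraper in the frame of cutting_plate above 0.03 m and contact force between scraper and cutting_plate above 1 N), for 0.1 s.
2. the scraper, still pressing with more than 1 N, has been drawn forward to within some 40 mm of the front lip (x of scraper in the frame of cutting_plate below -0.045 m and contact force between scraper and cutting_plate above 1 N), for 0.05 s.
At the end, for the whole second after the job is handed in: All four offcuts lie inside the trough (below its rim), which stands on the bench; the scraper stands upright (within 0.1 rad) on the bench, at rest and released (linear speed of each of offcut_1, offcut_2, offcut_3, offcut_4 below 0.05 m/s and x of offcut_1 in the frame of trough between -0.021 and 0.021 m and y of offcut_1 in the frame of trough between -0.067 and 0.067 m and z of offcut_1 in the frame of trough between 0 and 0.036 m and x of offcut_2 in the frame of trough between -0.021 and 0.021 m and y of offcut_2 in the frame of trough between -0.067 and 0.067 m and z of offcut_2 in the frame of trough between 0 and 0.036 m and x of offcut_3 in the frame of trough between -0.021 and 0.021 m and y of offcut_3 in the frame of trough between -0.067 and 0.067 m and z of offcut_3 in the frame of trough between 0 and 0.036 m and x of offcut_4 in the frame of trough between -0.021 and 0.021 m and y of offcut_4 in the frame of trough between -0.067 and 0.067 m and z of offcut_4 in the frame of trough between 0 and 0.036 m and height (world z) of each of trough, scraper below 0.008 m and angle between each of trough, scraper's own z axis and vertical below 0.1 rad and linear speed of scraper below 0.03 m/s); the robot touches nothing.
It fails at once if the scraper presses on the plate or knocks the shield with more than 40 N (contact force between scraper and cutting_plate above 40 N).
It fails at once if the arm or gripper knocks the cutting plate or its shield (more than 10 N) (contact force between any of the arm, the fingers and cutting_plate above 10 N).
It fails at once if the fingers touch an offcut (contact force between the fingers and offcut_1 above 0.5 N or contact force between the fingers and offcut_2 above 0.5 N or contact force between the fingers and offcut_3 above 0.5 N or contact force between the fingers and offcut_4 above 0.5 N).
It fails at once if the trough is shifted by more than 25 mm (distance of trough from where it was at the start of the episode above 0.025 m).
It fails at once if a bottle or the jar is shifted by more than 30 mm or tipped (distance of any of jar, green_bottle, dark_bottle from where it was at the start of the episode above 0.03 m or angle between any of jar, green_bottle, dark_bottle's own z axis and vertical above 0.3 rad).
It also fails if it takes over 64 s, if anything falls off the work surface, if the arm or the gripper's body presses on something with over 40 N, if the wrist force passes 120 N, or if a joint passes its speed limit or range.

## Working session

There is one attempt and no reset: what is moved stays moved. The work goes in short steps, Python scripts to look and compute and a tool call to move; the robot and the scene stay as the last step left them, time stands still between calls to the robot, and variables do not carry over. Pictures are saved under pics/ and viewed, at most 10 in all, crops included, and the job is handed in when it is done.

Besides the shell and the picture viewer there is one more tool, called after "Call:" as name(argument=value, ...), one argument or row to a line, values as JSON. move_arm: Moves the arm, as the interface text tells. Its arguments: {"type":"object","properties":{"deltas":{"type":"array","items":{"type":"number"}}},"required":["deltas"]}

```bash
mkdir -p pics
cat > h.py <<'E'
import numpy as np, cv2
from scipy.spatial.transform import Rotation as R
from bench import robot
def snap(n):
    s=robot.snapshot(n); s['f']=192/np.tan(np.radians(s['fov_y'])/2)
    o=np.array(s['orientation'],float)
    s['R']=o if o.shape==(3,3) else (R.from_euler('xyz',o).as_matrix() if o.size==3 else R.from_quat(o).as_matrix())
    return s
def ray(s,u,v):
    d=np.array([(u-s['cx'])/s['f'],-(v-s['cy'])/s['f'],-1.]); return s['R']@d
def onplane(s,u,v,z):
    d=ray(s,u,v);o=np.array(s['origin']);return o+d*(z-o[2])/d[2]
def cloud(s):
    v,u=np.mgrid[0:384,0:512]
    d=np.stack([(u-s['cx'])/s['f'],-(v-s['cy'])/s['f'],-np.ones(u.shape)],-1)*s['depth'][...,None]
    return d@s['R'].T+np.array(s['origin'])
def save(s,n): cv2.imwrite('pics/'+n+'.png',s['image'][...,::-1])
E
python3 - <<'E'
from h import *
for n in('top','side'):
    s=snap(n);save(s,n+'0');print(n,{k:s[k] for k in s if k not in('image','depth')})
    np.savez('/tmp/'+n,**s)
print(robot.get_obs())
E
```

```text
top {'fov_y': 55.10206162904098, 'cx': 249.3710531416509, 'cy': 196.34384423421432, 'origin': array([0.5084572 , 0.02502893, 1.45153685]), 'orientation': array([ 0.03732286,  0.01544384, -1.56716677]), 'f': np.float64(368.0278909282285), 'R': array([[ 0.00362912,  0.99929909, -0.03725793],
       [-0.99987416,  0.00305078, -0.0155678 ],
       [-0.01544322,  0.03730974,  0.99918441]])}
side {'fov_y': 42.930099662755936, 'cx': 252.73246012522918, 'cy': 193.48686821079824, 'origin': array([ 0.21983647, -1.04229687,  1.09487841]), 'orientation': array([ 0.87502156, -0.01070705, -0.31630165]), 'f': np.float64(488.2936691316937), 'R': array([[ 0.95033782,  0.19156893, -0.24527406],
       [-0.31103598,  0.61173903, -0.72734584],
       [ 0.01070685,  0.76751332,  0.64094357]])}
{'time': 0.1, 'joint_positions': array([-1.22212832e+00,  8.79268300e-02,  1.37206817e+00, -2.33782795e-05,
        1.68360829e+00, -1.03114336e-01]), 'qvel': array([-0.00042845, -0.00095273, -0.00582997, -0.00037754,  0.00079028,
        0.00231507]), 'joint_torque': array([ 2.11689265e-03, -3.41255307e+01, -3.03299439e+01,  7.19328225e-02,
        3.04654066e-02, -9.81086419e-05]), 'tool_pos': array([ 0.23994167, -0.49440539,  0.22341392]), 'ee_rot': array([-3.13959031e+00, -1.83846593e-04,  4.51779553e-01]), 'wrist_force': array([0.85872162, 0.80490681, 0.68882149]), 'wrist_torque': array([-0.00392073,  0.0609529 , -0.02182038]), 'finger_force': 0.0, 'width': 0.09372062240780973}
```

View pics/top0.png

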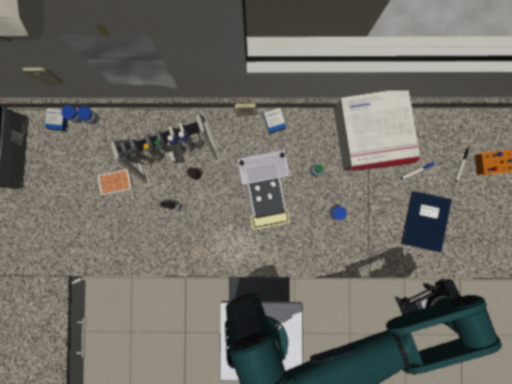

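View pics/side0.png

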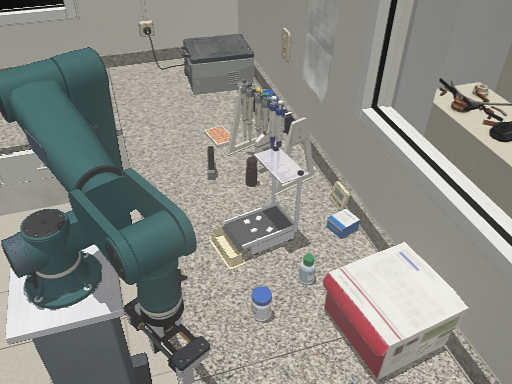

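The top view shows the plate at (265,190) with the cream trough at (270,221), scraper at (171,205), dark bottle (194,173), green bottle (318,169) and jar (339,212). The side view shows the scraper at (212,162) and the offcuts at about (257,223).

Run:
```python
from h import *
S={n:dict(np.load('/tmp/'+n+'.npz')) for n in('top','side')}
P={n:cloud(S[n]) for n in S}
def rep(nm,p):
    if len(p)<4: print(nm,len(p));return
    r=cv2.minAreaRect((p[:,:2]*1000).astype(np.float32)); print(nm,len(p),'med',np.median(p,0).round(4),'min',p.min(0).round(3),'max',p.max(0).round(3),'rect',np.round(r[0]),np.round(r[1]),round(r[2],1))
T,D=S['top'],S['side']
hsv={n:cv2.cvtColor(S[n]['image'],cv2.COLOR_RGB2HSV) for n in S}
def reg(n,u0,u1,v0,v1,m):
    k=np.zeros(m.shape,bool);k[v0:v1,u0:u1]=1;return m&k
# scraper by depth
for n,b in(('top',(155,187,192,215)),('side',(198,226,140,186))):
    m=reg(n,*b,(hsv[n][...,2]<75)); p=P[n][m]
    for lo,hi in((-.01,.02),(.02,.05),(.05,.13),(.1,.13)): rep(f'scr {n} {lo}',p[(p[:,2]>lo)&(p[:,2]<hi)])
m=reg('top',245,295,205,232,(hsv['top'][...,1]>60)&(hsv['top'][...,2]>120)&(abs(hsv['top'][...,0].astype(int)-26)<8)); rep('trough top',P['top'][m])
ys,xs=np.nonzero(m);q=np.array([onplane(T,u,v,.04) for u,v in zip(xs,ys)]);rep('trough ray',q)
m=reg('side',205,250,220,272,(hsv['side'][...,1]>60)&(hsv['side'][...,2]>120)&(abs(hsv['side'][...,0].astype(int)-26)<8)); rep('trough side',P['side'][m])
for n,b,z in(('top',(250,284,183,212),.061),('side',(236,286,210,240),.061)):
    m=reg(n,*b,(hsv[n][...,2]>(150 if n=='top' else 195))&(hsv[n][...,1]<40)).astype(np.uint8)
    k,l,st,c=cv2.connectedComponentsWithStats(m)
    for i in range(1,k):
        if st[i,4]>4:
            ys,xs=np.nonzero(l==i);q=np.array([onplane(S[n],u,v,z) for u,v in zip(xs,ys)]); print(n,c[i].round(1),st[i,4],q.mean(0).round(4),'x',q[:,0].min().round(3),q[:,0].max().round(3),'depthz',np.median(P[n][l==i][:,2]).round(3))
# plate dark region top
m=reg('top',240,295,178,222,(hsv['top'][...,2]<90)); ys,xs=np.nonzero(m);q=np.array([onplane(T,u,v,.055) for u,v in zip(xs,ys)]);rep('plate ray',q)
p=P['top'].reshape(-1,3); k=(p[:,2]>.24)&(p[:,2]<.30)&(abs(p[:,1])<.12)&(p[:,0]>.4)&(p[:,0]<.8); rep('shield top',p[k])
big=[cv2.resize(T['image'][140:240,150:350],None,fx=4,fy=4,interpolation=2),cv2.resize(D['image'][130:280,190:330],None,fx=4,fy=4,interpolation=2)]
for i,b in enumerate(big): cv2.imwrite(f'pics/c{i}.png',b[...,::-1])
```

```text
scr top -0.01 19 med [0.543  0.3484 0.0042] min [ 0.512  0.319 -0.005] max [0.547 0.377 0.019] rect [536. 345.] [65. 16.] 56.9
scr top 0.02 21 med [0.5347 0.3422 0.0343] min [0.515 0.316 0.023] max [0.546 0.374 0.043] rect [531. 347.] [62. 15.] 68.8
scr top 0.05 79 med [0.5262 0.3475 0.1106] min [0.515 0.331 0.053] max [0.541 0.373 0.118] rect [527. 352.] [40. 20.] 72.8
scr top 0.1 58 med [0.5259 0.3512 0.1117] min [0.515 0.333 0.104] max [0.54  0.373 0.118] rect [527. 353.] [39. 20.] 75.4
scr side -0.01 0
scr side 0.02 16 med [0.5247 0.3321 0.0415] min [0.517 0.329 0.034] max [0.533 0.343 0.049] rect [524. 335.] [16. 11.] 17.0
scr side 0.05 90 med [0.5268 0.3344 0.0838] min [0.517 0.325 0.051] max [0.539 0.37  0.117] rect [529. 347.] [43. 16.] 74.5
scr side 0.1 31 med [0.5294 0.34   0.1116] min [0.518 0.328 0.103] max [0.539 0.37  0.117] rect [529. 347.] [43. 14.] 70.0
trough top 204 med [ 0.4659 -0.0496  0.006 ] min [ 0.438 -0.108 -0.006] max [0.508 0.041 1.452] rect [483. -32.] [ 70. 147.] 9.8
trough ray 204 med [ 0.4668 -0.0494  0.04  ] min [ 0.44  -0.105  0.04 ] max [0.505 0.041
[... 606 characters left out ...]
[244.6 212.7] 33 [0.5616 0.0487 0.061 ] x 0.53 0.597 depthz 0.067
side [258.1 217.4] 17 [0.5953 0.0152 0.061 ] x 0.588 0.603 depthz 0.062
side [246.5 220.9] 17 [0.5558 0.011  0.061 ] x 0.548 0.563 depthz 0.061
side [269.  228.9] 20 [ 0.6103 -0.0435  0.061 ] x 0.6 0.62 depthz 0.061
side [253.5 229.4] 15 [ 0.5647 -0.0314  0.061 ] x 0.557 0.573 depthz 0.062
side [268.2 234.9] 31 [ 0.5995 -0.0673  0.061 ] x 0.562 0.641 depthz 0.067
plate ray 781 med [ 0.5432 -0.0201  0.055 ] min [ 0.486 -0.081  0.055] max [0.627 0.041 0.055] rect [555. -18.] [129. 106.] 11.3
shield top 1271 med [ 6.473e-01 -2.000e-04  2.694e-01] min [ 0.592 -0.084  0.262] max [0.703 0.081 0.279] rect [648.  -1.] [ 86. 156.] 11.2
```

View pics/c0.png

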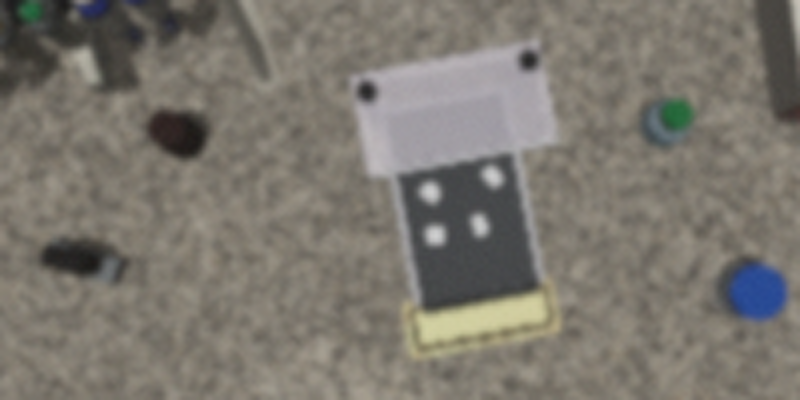

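View pics/c1.png

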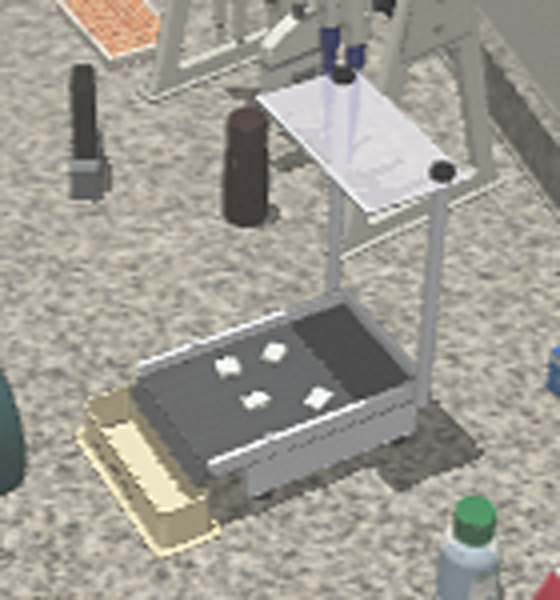

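Crops: the offcuts sit at (430,191), (491,177), (479,225) and (434,235) in the top crop. The two rear ones lie just in front of the shield edge. The scraper's handle leans left of its foot, at (75,258). The plate frame is about (0.581,-0.014) with yaw 0.19, which agrees with where the trough was measured.

```bash
cat > go.py <<'E'
# usage: go.py x y z yaw tilt  -> tool-frame turn & shift from measured pose. tilt: lean back (rad)
from h import *
import sys
def rot(yaw,tilt): # tool down with yaw; tilt about tool y so that tool z leans forward (world, away from -toolx)
    return R.from_euler('z',yaw)*R.from_euler('x',np.pi)*R.from_euler('y',tilt)
if __name__=='__main__':
    x,y,z,yaw,t=map(float,sys.argv[1:6]); o=robot.get_obs()
    C=R.from_euler('xyz',o['ee_rot']); T=rot(yaw,t)
    print('turn',(C.inv()*T).as_rotvec().round(4),'cm',(C.inv().apply(np.array([x,y,z])-o['tool_pos'])*100).round(2),'tz',T.apply([0,0,1]).round(3),'t',o['time'])
E
python3 go.py .527 .351 .25 2.88 0
python3 go.py .527 .351 .25 2.88 0.5
```

```text
turn [-7.0000e-04 -2.5000e-03 -2.4282e+00] cm [ 62.73 -63.53  -2.52] tz [ 0.  0. -1.] t 0.1
turn [ 0.6032  0.2226 -2.365 ] cm [ 62.73 -63.53  -2.52] tz [-0.463  0.124 -0.878] t 0.1
```

Call:
move_arm(
  deltas=[0,0,-2.428,62.7,-63.5,-2.5,-1,0,0,-2.428,62.7,-63.5,-2.5,-1,0,0,-2.428,62.7,-63.5,-2.5,-1,0,0,-2.428,62.7,-63.5,-2.5,-1,0,0,-2.428,62.7,-63.5,-2.5,-1,0,0,-2.428,62.7,-63.5,-2.5,-1,0,0,-2.428,62.7,-63.5,-2.5,-1,0,0,-2.428,62.7,-63.5,-2.5,-1],
)

```text
time: 0.9
tool_pos: [0.3686, -0.1142, 0.2354]
ee_rot: [3.141, 0.0, 1.657]
wrist_force: [1.0, -0.2, -0.3]
width: 0.0941
finger_force: 0.0
```

```bash
python3 go.py .527 .351 .25 2.88 0
```

```text
turn [ 1.0000e-04  2.0000e-04 -1.2226e+00] cm [44.98 19.81 -1.46] tz [ 0.  0. -1.] t 0.9
```

Call:
move_arm(
  deltas=[0,0,-1.223,45,19.8,-1.5,-1,0,0,-1.223,45,19.8,-1.5,-1,0,0,-1.223,45,19.8,-1.5,-1,0,0,-1.223,45,19.8,-1.5,-1,0,0,-1.223,45,19.8,-1.5,-1,0,0,-1.223,45,19.8,-1.5,-1,0,0,-1.223,45,19.8,-1.5,-1,0,0,-1.223,45,19.8,-1.5,-1],
)

```text
time: 1.7
tool_pos: [0.4995, 0.2637, 0.2473]
ee_rot: [-3.141, -0.0, 2.858]
wrist_force: [0.9, 0.1, 0.2]
width: 0.094
finger_force: 0.0
```

```bash
python3 go.py .527 .351 .25 2.88 0
```

```text
turn [-0.0008 -0.0004 -0.0215] cm [-0.2   9.15 -0.28] tz [ 0.  0. -1.] t 1.7
```

Call:
move_arm(
  deltas=[0,0,-0.022,-0.2,9.1,-0.3,-1,0,0,-0.022,-0.2,9.1,-0.3,-1,0,0,-0.022,-0.2,9.1,-0.3,-1,0,0,-0.022,-0.2,9.1,8,-1,0,0,-0.022,-0.2,9.1,8,-1,0,0,-0.022,-0.2,9.1,8,-1],
)

```text
time: 2.3
tool_pos: [0.524, 0.3455, 0.1606]
ee_rot: [-3.131, -0.01, 2.873]
wrist_force: [-0.4, -0.6, -0.7]
width: 0.094
finger_force: 0.0
```

```bash
python3 go.py .527 .351 .064 2.88 0
python3 - <<'E'
from h import *
s=snap('side');c=cv2.resize(s['image'][60:210,130:300],None,fx=4,fy=4,interpolation=2);cv2.imwrite('pics/g0.png',c[...,::-1])
E
```

```text
turn [-0.0101 -0.0098 -0.0068] cm [-0.24  0.71  9.65] tz [ 0.  0. -1.] t 2.3
```

View pics/g0.png

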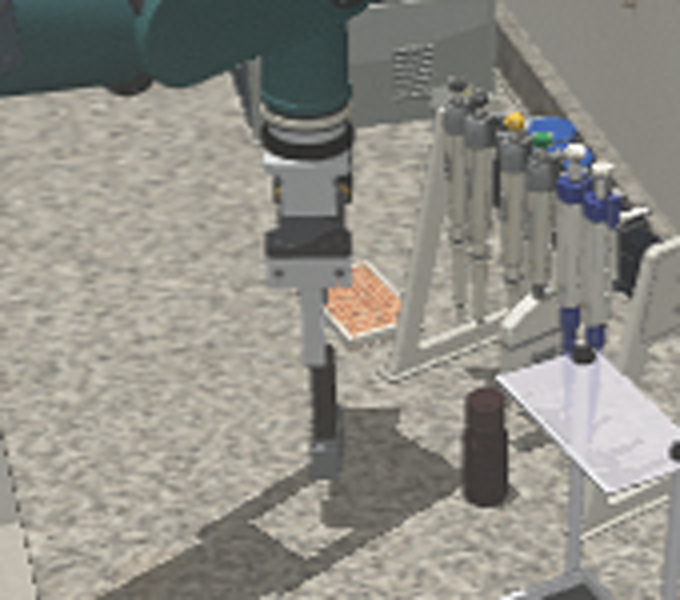

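The fingers straddle the handle: the near finger is at (315,325) and the handle at (325,390), a few mm further ahead. I'll correct by about 3 mm, then descend and close.

Call:
move_arm(
  deltas=[0,0,0,-0.5,0.5,2,-1,0,0,0,-0.5,0.5,6,-1,0,0,0,-0.5,0.5,9.6,-1,0,0,0,-0.5,0.5,9.6,-1,0,0,0,-0.5,0.5,9.6,-1],
)

```text
time: 2.85
tool_pos: [0.5346, 0.3517, 0.0743]
ee_rot: [3.14, 0.002, 2.873]
wrist_force: [0.2, -0.5, 0.7]
width: 0.0941
finger_force: 0.0
```

Call:
move_arm(
  deltas=[0,0,0,0,0,0,1,0,0,0,0,0,0,1,0,0,0,0,0,0,1,0,0,0,0,0,0,1,0,0,0,0,0,0,1,0,0,0,0,0,0,1,0,0,0,0,0,0,1,0,0,0,0,0,0,1],
)

```text
time: 3.65
tool_pos: [0.5335, 0.3516, 0.0717]
ee_rot: [-3.141, -0.0, 2.874]
wrist_force: [-0.1, -0.0, 0.2]
width: 0.0401
finger_force: 29.9
```

Run:
```python
from h import *
s=snap('side');c=cv2.resize(s['image'][60:210,130:300],None,fx=4,fy=4,interpolation=2);cv2.imwrite('pics/g1.png',c[...,::-1])
o=robot.get_obs();print(o['tool_pos'],o['ee_rot'],o['wrist_force'],o['width'])
```

```text
[0.53352068 0.35164205 0.07168967] [-3.14129997e+00 -2.06652704e-04  2.87376553e+00] [-0.48186981 -0.31929375  0.18697622] 0.040009092374886084
```

View pics/g1.png

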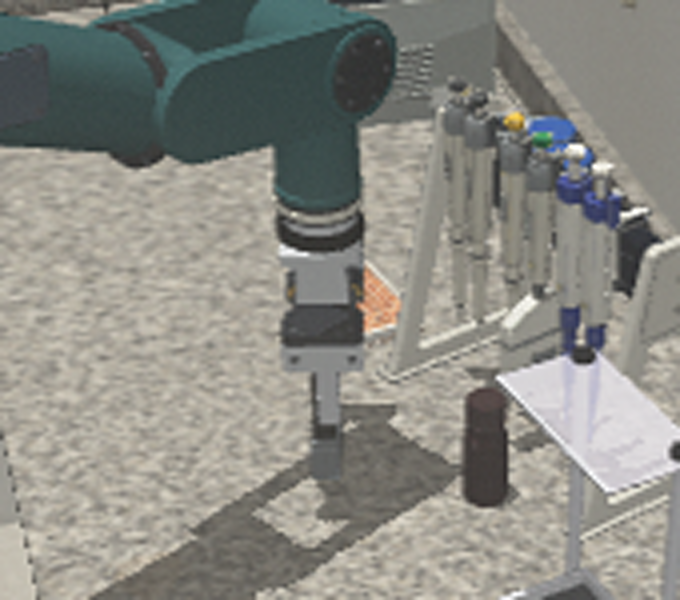

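Width 40 mm confirms the grip. The TCP is about 72 mm above the scraper's underside.

```bash
cat > pl.py <<'E'
# pl.py ex y zc [tilt]: front-edge position in plate frame (mm), height over plate top -> TCP world, tool deltas
from h import *
from go import rot
import sys
O=np.array([.581,-.0143]);A=.193;L=71.7
def tgt(ex,y,zc,t=.52):
    px=ex+13*np.cos(t)-L*np.sin(t); z=55+zc+13*np.sin(t)+L*np.cos(t)
    c,s=np.cos(A),np.sin(A); return np.array([O[0]+(c*px-s*y)/1e3,O[1]+(s*px+c*y)/1e3,z/1e3]),rot(np.pi+A,-t)
if __name__=='__main__':
    a=list(map(float,sys.argv[1:])); o=robot.get_obs();C=R.from_euler('xyz',o['ee_rot'])
    for i in range(0,len(a),3):
        p,T=tgt(*a[i:i+3]); print(a[i:i+3],p.round(4),'turn',(C.inv()*T).as_rotvec().round(3),'cm',(C.inv().apply(p-o['tool_pos'])*100).round(2),'tz',T.apply([0,0,1]).round(2))
    print('F',o['wrist_force'].round(2),'t',o['time'],'w',o['width'].round(4),o['joint_positions'].round(2))
E
python3 pl.py -40 -19 80  40 -19 30
```

```text
[-40.0, -19.0, 80.0] [ 0.5215 -0.0453  0.2037] turn [-0.12  -0.511 -0.45 ] cm [ -9.34 -38.6  -13.19] tz [ 0.49  0.1  -0.87]
[40.0, -19.0, 30.0] [ 0.6    -0.0299  0.1537] turn [-0.12  -0.511 -0.45 ] cm [-16.51 -35.04  -8.19] tz [ 0.49  0.1  -0.87]Traceback (most recent call last):
  File "pl.py", line 13, in <module>
    print('F',o['wrist_force'].round(2),'t',o['time'],'w',o['width'].round(4),o['joint_positions'].round(2))
                                                          ^^^^^^^^^^^^^^^^
AttributeError: 'float' object has no attribute 'round'
```

Call:
move_arm(
  deltas=[0,0,0,0,0,-4,1,0,0,0,0,0,-9,1,0,0,0,0,0,-14,1,0,0,0,0,0,-18,1,0,0,0,0,0,-18,1],
)

```text
time: 4.2
tool_pos: [0.5358, 0.353, 0.2603]
ee_rot: [3.132, 0.01, 2.874]
wrist_force: [0.0, 0.4, -1.5]
width: 0.0402
finger_force: 29.9
```

```bash
python3 pl.py -40 -19 80
```

```text
[-40.0, -19.0, 80.0] [ 0.5215 -0.0453  0.2037] turn [-0.113 -0.498 -0.452] cm [ -9.09 -38.84   5.37] tz [ 0.49  0.1  -0.87]Traceback (most recent call last):
  File "pl.py", line 13, in <module>
    print('F',o['wrist_force'].round(2),'t',o['time'],'w',o['width'].round(4),o['joint_positions'].round(2))
                                                          ^^^^^^^^^^^^^^^^
AttributeError: 'float' object has no attribute 'round'
```

Call:
move_arm(
  deltas=[-0.12,-0.511,-0.45,-9.3,-38.6,4.8,1,-0.12,-0.511,-0.45,-9.3,-38.6,4.8,1,-0.12,-0.511,-0.45,-9.3,-38.6,4.8,1,-0.12,-0.511,-0.45,-9.3,-38.6,4.8,1,-0.12,-0.511,-0.45,-9.3,-38.6,4.8,1,-0.12,-0.511,-0.45,-9.3,-38.6,4.8,1,-0.12,-0.511,-0.45,-9.3,-38.6,4.8,1,-0.12,-0.511,-0.45,-9.3,-38.6,4.8,1],
)

```text
time: 5.0
tool_pos: [0.5191, -0.0446, 0.2013]
ee_rot: [3.14, 0.518, -2.95]
wrist_force: [1.8, 0.2, -1.9]
width: 0.0398
finger_force: 29.9
```

Call:
move_arm(
  deltas=[0,0,0,0,0,0,1,0,0,0,0,0,0,1,0,0,0,0,0,0,1,0,0,0,0,0,0,1],
)

```text
time: 5.4
tool_pos: [0.521, -0.0413, 0.2035]
ee_rot: [3.141, 0.52, -2.946]
wrist_force: [0.7, 0.2, -1.6]
width: 0.04
finger_force: 29.9
```

```bash
sed -i "s/o\['width'\].round(4)/o['width']/" pl.py; python3 pl.py -40 -19 80 10 -19 35 41 -19 30 41 -19 10
python3 - <<'E'
from h import *
s=snap('side');c=cv2.resize(s['image'][120:270,180:330],None,fx=4,fy=4,interpolation=2);cv2.imwrite('pics/p0.png',c[...,::-1])
E
```

```text
[-40.0, -19.0, 80.0] [ 0.5215 -0.0453  0.2037] turn [ 0.002 -0.     0.002] cm [ 0.02 -0.4  -0.03] tz [ 0.49  0.1  -0.87]
[10.0, -19.0, 35.0] [ 0.5706 -0.0357  0.1587] turn [ 0.002 -0.     0.002] cm [-2.09 -0.42  6.36] tz [ 0.49  0.1  -0.87]
[41.0, -19.0, 30.0] [ 0.601  -0.0298  0.1537] turn [ 0.002 -0.     0.002] cm [-4.53 -0.43  8.33] tz [ 0.49  0.1  -0.87]
[41.0, -19.0, 10.0] [ 0.601  -0.0298  0.1337] turn [ 0.002 -0.     0.002] cm [-3.54 -0.43 10.07] tz [ 0.49  0.1  -0.87]
F [ 0.72  0.15 -1.63] t 5.4 w 0.040012185102366184 [-0.36 -0.32  1.86  0.29  1.16 -2.18]
```

View pics/p0.png

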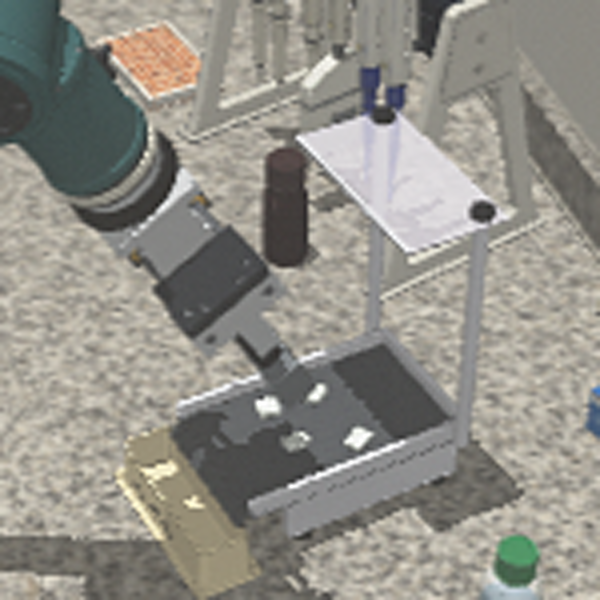

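The scraper hangs tilted over the plate, its tip at about (285,365). All four offcuts are undisturbed at (267,405), (316,392), (296,440) and (358,437), and the shield is well clear.

Call:
move_arm(
  deltas=[0,0,0,-1,-0.4,3.2,1,0,0,0,-2.1,-0.4,6.4,1,0,0,0,-3.4,-0.4,7.4,1,0,0,0,-4.7,-0.4,8.4,1,0,0,0,-4.2,-0.4,9.3,1,0,0,0,-3.7,-0.4,10.2,1,0,0,0,-3.7,-0.4,10.2,1,0,0,0,-3.7,-0.4,10.2,1],
)

```text
time: 6.25
tool_pos: [0.6024, -0.031, 0.1332]
ee_rot: [3.141, 0.519, -2.949]
wrist_force: [0.9, -0.4, -1.2]
width: 0.0395
finger_force: 29.9
```

```bash
python3 pl.py 43 -19 10 43 -19 0 43 -19 -3 -85 -19 -3
```

```text
[43.0, -19.0, 10.0] [ 0.603  -0.0294  0.1337] turn [ 0.001 -0.001 -0.   ] cm [-0.1   0.15  0.  ] tz [ 0.49  0.1  -0.87]
[43.0, -19.0, 0.0] [ 0.603  -0.0294  0.1237] turn [ 0.001 -0.001 -0.   ] cm [0.4  0.14 0.87] tz [ 0.49  0.1  -0.87]
[43.0, -19.0, -3.0] [ 0.603  -0.0294  0.1207] turn [ 0.001 -0.001 -0.   ] cm [0.54 0.14 1.13] tz [ 0.49  0.1  -0.87]
[-85.0, -19.0, -3.0] [ 0.4773 -0.0539  0.1207] turn [ 0.001 -0.001 -0.   ] cm [11.66  0.14 -5.22] tz [ 0.49  0.1  -0.87]
F [ 0.89 -0.4  -1.18] t 6.25 w 0.03952028146168834 [-0.27 -0.08  1.81  0.27  0.96 -2.14]
```

Call:
move_arm(
  deltas=[0,0,0,0.2,0.1,0.4,1,0,0,0,0.35,0.1,0.7,1,0,0,0,0.4,0.1,0.8,1,0,0,0,0.4,0.1,0.8,1],
)

```text
time: 6.65
tool_pos: [0.6039, -0.0304, 0.1259]
ee_rot: [-3.141, 0.522, -2.949]
wrist_force: [-0.5, 0.8, 0.0]
width: 0.0402
finger_force: 29.9
```

Call:
move_arm(
  deltas=[0,0,0,0.03,0,0.05,1,0,0,0,0.05,0,0.1,1,0,0,0,0.05,0,0.1,1],
)

```text
time: 6.95
tool_pos: [0.6045, -0.0305, 0.1257]
ee_rot: [-3.14, 0.523, -2.948]
wrist_force: [-2.8, 1.0, 5.0]
width: 0.04
finger_force: 29.9
```

Call:
move_arm(
  deltas=[0,0,0,0.3,0.1,-0.17,1,0,0,0,0.8,0.2,-0.46,1,0,0,0,1.4,0.2,-0.8,1,0,0,0,2.1,0.2,-1.2,1,0,0,0,2.8,0.2,-1.6,1,0,0,0,3.5,0.2,-2.0,1],
)

```text
time: 7.55
tool_pos: [0.5641, -0.0363, 0.1256]
ee_rot: [-3.14, 0.524, -2.949]
wrist_force: [3.6, 1.0, 4.7]
width: 0.0402
finger_force: 29.9
```

```bash
python3 pl.py 43 -19 0  -40 -19 0 -88 -19 0
```

```text
[43.0, -19.0, 0.0] [ 0.603  -0.0294  0.1237] turn [-0.001  0.004 -0.   ] cm [-3.32 -0.06  2.13] tz [ 0.49  0.1  -0.87]
[-40.0, -19.0, 0.0] [ 0.5215 -0.0453  0.1237] turn [-0.001  0.004 -0.   ] cm [ 3.87 -0.07 -2.02] tz [ 0.49  0.1  -0.87]
[-88.0, -19.0, 0.0] [ 0.4744 -0.0545  0.1237] turn [-0.001  0.004 -0.   ] cm [ 8.02 -0.07 -4.42] tz [ 0.49  0.1  -0.87]
F [3.56 0.97 4.75] t 7.55 w 0.04021079398404182 [-0.31 -0.16  1.9   0.3   0.95 -2.19]
```

Call:
move_arm(
  deltas=[0,0,0,0.7,0,-0.4,1,0,0,0,1.4,0,-0.8,1,0,0,0,2.1,0,-1.2,1,0,0,0,2.8,0,-1.6,1,0,0,0,3.5,0,-2.0,1,0,0,0,4.2,0,-2.4,1,0,0,0,4.9,0,-2.8,1],
)

```text
time: 8.25
tool_pos: [0.5088, -0.047, 0.1255]
ee_rot: [-3.141, 0.525, -2.949]
wrist_force: [3.6, 0.9, 5.5]
width: 0.04
finger_force: 29.9
```

```bash
python3 pl.py -88 -19 2 -88 -19 40 0 19 40 43 19 30
python3 - <<'E'
from h import *
s=snap('side');c=cv2.resize(s['image'][150:270,180:330],None,fx=4,fy=4,interpolation=2);cv2.imwrite('pics/p1.png',c[...,::-1])
E
```

```text
[-88.0, -19.0, 2.0] [ 0.4744 -0.0545  0.1257] turn [-0.001  0.005 -0.   ] cm [ 3.04 -0.07 -1.78] tz [ 0.49  0.1  -0.87]
[-88.0, -19.0, 40.0] [ 0.4744 -0.0545  0.1637] turn [-0.001  0.005 -0.   ] cm [ 1.14 -0.08 -5.07] tz [ 0.49  0.1  -0.87]
[0.0, 19.0, 40.0] [ 5.535e-01 -3.000e-04  1.637e-01] turn [-0.001  0.005 -0.   ] cm [-6.48  3.73 -0.66] tz [ 0.49  0.1  -0.87]
[43.0, 19.0, 30.0] [0.5957 0.0079 0.1537] turn [-0.001  0.005 -0.   ] cm [-9.7   3.74  2.36] tz [ 0.49  0.1  -0.87]
F [3.62 0.93 5.52] t 8.25 w 0.04002107153504193 [-0.38 -0.3   2.01  0.33  1.   -2.26]
```

View pics/p1.png

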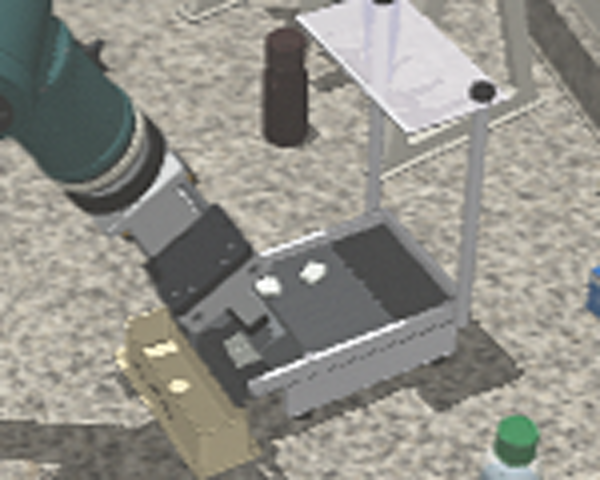

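Two offcuts (right side) are ahead of the scraper, and the left two are untouched at (267,285) and (313,270). I'll finish the stroke.

Call:
move_arm(
  deltas=[0,0,0,0.5,0,-0.29,1,0,0,0,1.0,0,-0.57,1,0,0,0,1.5,0,-0.86,1,0,0,0,2.0,0,-1.14,1,0,0,0,2.5,0,-1.43,1,0,0,0,3.0,0,-1.71,1,0,0,0,3.2,0,-1.83,1,0,0,0,3.2,0,-1.83,1],
)

```text
time: 9.1
tool_pos: [0.4702, -0.0534, 0.1214]
ee_rot: [3.139, 0.516, -2.95]
wrist_force: [-0.2, -0.2, -2.9]
width: 0.0399
finger_force: 29.9
```

```bash
python3 pl.py -89 -19 2 -80 -19 45 0 19 40 43 19 30
python3 - <<'E'
from h import *
for n,b in(('side',(150,280,180,330)),('top',(170,240,230,310))):
    s=snap(n);c=cv2.resize(s['image'][b[0]:b[1],b[2]:b[3]],None,fx=4,fy=4,interpolation=2);cv2.imwrite(f'pics/q_{n}.png',c[...,::-1])
E
```

```text
[-89.0, -19.0, 2.0] [ 0.4734 -0.0547  0.1257] turn [ 0.002 -0.004 -0.002] cm [-0.47 -0.18 -0.23] tz [ 0.49  0.1  -0.87]
[-80.0, -19.0, 45.0] [ 0.4822 -0.053   0.1687] turn [ 0.002 -0.004 -0.002] cm [-3.37 -0.17 -3.53] tz [ 0.49  0.1  -0.87]
[0.0, 19.0, 40.0] [ 5.535e-01 -3.000e-04  1.637e-01] turn [ 0.002 -0.004 -0.002] cm [-10.08   3.63   0.86] tz [ 0.49  0.1  -0.87]
[43.0, 19.0, 30.0] [0.5957 0.0079 0.1537] turn [ 0.002 -0.004 -0.002] cm [-13.33   3.63   3.86] tz [ 0.49  0.1  -0.87]
F [-0.16 -0.24 -2.89] t 9.1 w 0.03989978929027052 [-0.45 -0.38  2.07  0.35  1.05 -2.32]
```

View pics/q_side.png

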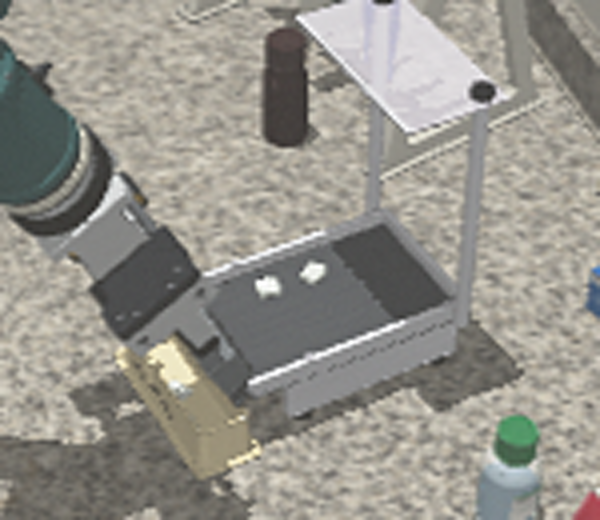

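The right half of the plate is empty, the left two offcuts remain, and the scraper is just past the lip. I'll lift and go back for the left stroke.

Call:
move_arm(
  deltas=[0,0,0,-1.2,0,-2,1,0,0,0,-2.2,0,-3.9,1,0,0,0,-6,1.8,-1.5,1,0,0,0,-10.1,3.6,0.9,1,0,0,0,-13.3,3.6,3.9,1,0,0,0,-12.8,3.6,4.8,1,0,0,0,-12.3,3.6,5.6,1,0,0,0,-12.3,3.6,5.6,1],
)

```text
time: 10.0
tool_pos: [0.595, 0.0074, 0.133]
ee_rot: [3.139, 0.515, -2.95]
wrist_force: [-0.9, -0.8, -2.1]
width: 0.0399
finger_force: 29.9
```

```bash
python3 pl.py 43 19 10 43 18.5 2
python3 - <<'E'
from h import *
s=snap('top');P=cloud(s);h=cv2.cvtColor(s['image'],cv2.COLOR_RGB2HSV)
m=((h[...,2]>150)&(h[...,1]<40)).astype(np.uint8);m[:183]=0;m[226:]=0;m[:,:248]=0;m[:,292:]=0
k,l,st,c=cv2.connectedComponentsWithStats(m)
for i in range(1,k):
    z=np.median(P[l==i][:,2]);q=onplane(s,*c[i],z)[:2]-[.581,-.0143];C,S=np.cos(.193),np.sin(.193);print(c[i].round(),st[i,4],'plate xy',(q@np.array([[C,-S],[S,C]])*1000).round(),z.round(3))
E
```

```text
[43.0, 19.0, 10.0] [0.5957 0.0079 0.1337] turn [ 0.002 -0.005 -0.001] cm [-0.1   0.04 -0.02] tz [ 0.49  0.1  -0.87]
[43.0, 18.5, 2.0] [0.5958 0.0074 0.1257] turn [ 0.002 -0.005 -0.001] cm [ 0.29 -0.02  0.67] tz [ 0.49  0.1  -0.87]
F [-0.87 -0.84 -2.06] t 10.0 w 0.039884142341285914 [-0.19 -0.1   1.83  0.23  0.94 -2.04]
[248. 184.] 4 plate xy [36. 60.] 0.067
[280. 183.] 1 plate xy [ 19. -59.] 0.065
[274. 199.] 1 plate xy [-41. -13.] 0.294
[253. 215.] 1 plate xy [-81.  64.] 0.003
```

Call:
move_arm(
  deltas=[0,0,0,0.15,0,0.3,1,0,0,0,0.3,0,0.6,1,0,0,0,0.35,0,0.7,1,0,0,0,0.35,0,0.7,1],
)

```text
time: 10.45
tool_pos: [0.5975, 0.0071, 0.1288]
ee_rot: [-3.142, 0.521, -2.949]
wrist_force: [-0.3, -0.2, -2.3]
width: 0.04
finger_force: 29.9
```

Call:
move_arm(
  deltas=[0,0,0,0.03,0,0.05,1,0,0,0,0.06,0,0.1,1,0,0,0,0.06,0,0.1,1],
)

```text
time: 10.75
tool_pos: [0.5977, 0.0073, 0.1274]
ee_rot: [3.142, 0.52, -2.949]
wrist_force: [0.4, -0.1, -2.2]
width: 0.0396
finger_force: 29.9
```

Call:
move_arm(
  deltas=[0,0,0,0.05,0,0.08,1,0,0,0,0.09,0,0.16,1,0,0,0,0.09,0,0.16,1],
)

```text
time: 11.05
tool_pos: [0.598, 0.0073, 0.126]
ee_rot: [-3.141, 0.521, -2.949]
wrist_force: [-0.4, 0.1, -0.6]
width: 0.0401
finger_force: 29.9
```

```bash
python3 pl.py 43 18.5 2
```

```text
[43.0, 18.5, 2.0] [0.5958 0.0074 0.1257] turn [-0.     0.001 -0.   ] cm [ 0.2   0.05 -0.08] tz [ 0.49  0.1  -0.87]
F [-0.44  0.11 -0.65] t 11.05 w 0.04005695849006426 [-0.19 -0.09  1.84  0.23  0.92 -2.05]
```

Call:
move_arm(
  deltas=[0,0,0,0.05,0,0.09,1,0,0,0,0.05,0,0.09,1],
)

```text
time: 11.25
tool_pos: [0.5984, 0.0073, 0.1258]
ee_rot: [-3.141, 0.523, -2.949]
wrist_force: [-1.3, -0.1, 2.2]
width: 0.0399
finger_force: 29.9
```

Call:
move_arm(
  deltas=[0,0,0,0.3,0,-0.17,1,0,0,0,0.8,0,-0.46,1,0,0,0,1.4,0,-0.8,1,0,0,0,2.1,0,-1.2,1,0,0,0,2.8,0,-1.6,1,0,0,0,3.5,0,-2.0,1],
)

```text
time: 11.85
tool_pos: [0.5582, -0.0006, 0.1257]
ee_rot: [-3.141, 0.523, -2.949]
wrist_force: [2.6, -0.1, 3.8]
width: 0.0397
finger_force: 29.9
```

Call:
move_arm(
  deltas=[0,0,0,0.7,0,-0.4,1,0,0,0,1.4,0,-0.8,1,0,0,0,2.1,0,-1.2,1,0,0,0,2.8,0,-1.6,1,0,0,0,3.5,0,-2.0,1,0,0,0,4.2,0,-2.4,1,0,0,0,4.9,0,-2.8,1],
)

```text
time: 12.55
tool_pos: [0.503, -0.0114, 0.1256]
ee_rot: [-3.141, 0.523, -2.949]
wrist_force: [4.2, 0.8, 5.8]
width: 0.0401
finger_force: 29.9
```

```bash
python3 pl.py -88 18.5 2
```

```text
[-88.0, 18.5, 2.0] [ 0.4672 -0.0177  0.1257] turn [-0.001  0.003 -0.   ] cm [ 3.14  0.07 -1.83] tz [ 0.49  0.1  -0.87]
F [4.24 0.76 5.82] t 12.55 w 0.04007266403862523 [-0.29 -0.33  2.03  0.28  0.99 -2.16]
```

Call:
move_arm(
  deltas=[0,0,0,0.5,0,-0.29,1,0,0,0,1.0,0,-0.57,1,0,0,0,1.5,0,-0.86,1,0,0,0,2.0,0,-1.14,1,0,0,0,2.5,0,-1.43,1,0,0,0,3.0,0,-1.71,1,0,0,0,3.3,0,-1.89,1,0,0,0,3.3,0,-1.89,1],
)

```text
time: 13.35
tool_pos: [0.4631, -0.0181, 0.1215]
ee_rot: [3.139, 0.515, -2.95]
wrist_force: [-0.2, 0.2, -2.1]
width: 0.0401
finger_force: 29.9
```

Call:
move_arm(
  deltas=[0,0,0,-1,0,-1.74,1,0,0,0,-3,0,-5.2,1,0,0,0,-5,0,-8.7,1,0,0,0,-6,9,-10.4,1,0,0,0,-6,14,-10.4,1,0,0,0,-6,19,-10.4,1,0,0,0,-6,22,-10.4,1],
)

```text
time: 14.05
tool_pos: [0.4266, 0.1776, 0.2435]
ee_rot: [3.141, 0.52, -2.951]
wrist_force: [0.9, 1.0, -2.5]
width: 0.0399
finger_force: 29.9
```

```bash
python3 - <<'E'
from h import *
s=snap('top');P=cloud(s);h=cv2.cvtColor(s['image'],cv2.COLOR_RGB2HSV)
m=((h[...,2]>150)&(h[...,1]<45)).astype(np.uint8);m[:178]=0;m[230:]=0;m[:,:240]=0;m[:,296:]=0
k,l,st,c=cv2.connectedComponentsWithStats(m)
for i in range(1,k):
    z=np.median(P[l==i][:,2]);q=onplane(s,*c[i],z)[:2]-[.581,-.0143];C,S=np.cos(.193),np.sin(.193);print(c[i].round(),st[i,4],'plate xy',(q@np.array([[C,-S],[S,C]])*1000).round(),z.round(3))
d=snap('side')
a=cv2.resize(s['image'][175:235,235:300],(390,360),interpolation=2);b=cv2.resize(d['image'][200:275,200:275],(360,360),interpolation=2)
cv2.imwrite('pics/r.png',np.hstack([a,b])[...,::-1])
E
python3 go.py .46 .27 .25 2.88 0
```

```text
[252. 180.] 122 plate xy [33. 43.] 0.269
[282. 192.] 40 plate xy [-17. -59.] 0.067
[249. 190.] 5 plate xy [15. 61.] 0.07
[251. 198.] 10 plate xy [-18.  61.] 0.068
[253. 211.] 12 plate xy [-64.  62.] 0.066
[294. 207.] 4 plate xy [ -81. -101.] -0.002
[290. 214.] 6 plate xy [-106.  -81.] -0.001
[265. 222.] 48 plate xy [-115.   24.] 0.011
[277. 222.] 8 plate xy [-124.  -24.] 0.02
[251. 226.] 3 plate xy [-122.   80.] 0.001
[279. 225.] 1 plate xy [-139.  -29.] 0.003
[260. 229.] 2 plate xy [-140.   49.] 0.003
turn [0.1252 0.507  0.4603] cm [-4.95  7.54  2.02] tz [ 0.  0. -1.] t 14.15
```

View pics/r.png

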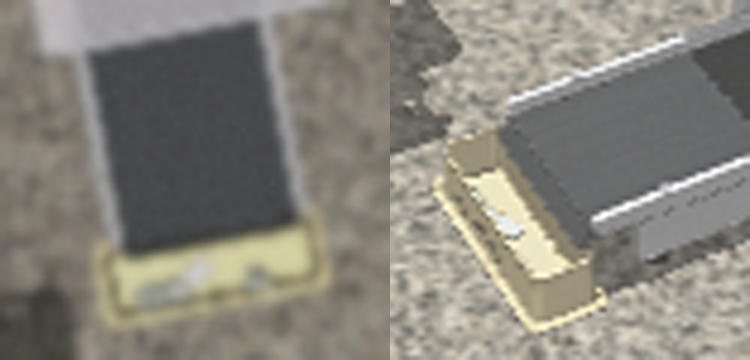

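The plate is empty. The trough holds white pieces around (170,285) and (257,275) in the left panel and (505,225) in the right, all inside its rim, and the trough hasn't moved. Next I'll stand the scraper back near its old place.

```bash
python3 go.py .51 .34 .2 2.88 0
```

```text
turn [0.1252 0.507  0.4603] cm [-7.99 13.33  9.53] tz [ 0.  0. -1.] t 14.15
```

Call:
move_arm(
  deltas=[0.125,0.507,0.46,-8,13.3,9.5,1,0.125,0.507,0.46,-8,13.3,9.5,1,0.125,0.507,0.46,-8,13.3,9.5,1,0.125,0.507,0.46,-8,13.3,9.5,1,0.125,0.507,0.46,-8,13.3,9.5,1,0.125,0.507,0.46,-8,13.3,9.5,1,0.125,0.507,0.46,-8,13.3,9.5,1,0.125,0.507,0.46,-8,13.3,9.5,1],
)

```text
time: 14.95
tool_pos: [0.5163, 0.3285, 0.2021]
ee_rot: [-3.141, 0.005, 2.863]
wrist_force: [-0.1, -0.5, -2.3]
width: 0.0401
finger_force: 29.9
```

```bash
python3 go.py .51 .34 .08 2.88 0;python3 go.py .51 .34 .0715 2.88 0
```

```text
turn [-0.0006  0.0054 -0.0169] cm [ 0.99  0.94 12.2 ] tz [ 0.  0. -1.] t 14.95
turn [-0.0006  0.0054 -0.0169] cm [ 0.99  0.94 13.05] tz [ 0.  0. -1.] t 14.95
```

Call:
move_arm(
  deltas=[0,0,0,0,0,4,1,0,0,0,0,0,8,1,0,0,0,0,0,11,1,0,0,0,0,0,12,1,0,0,0,0,0,12.4,1,0,0,0,0,0,12.4,1,0,0,0,0,0,12.4,1],
)

```text
time: 15.65
tool_pos: [0.5184, 0.3297, 0.0802]
ee_rot: [3.14, 0.008, 2.863]
wrist_force: [0.4, -0.4, -1.4]
width: 0.0399
finger_force: 29.9
```

```bash
python3 go.py .5163 .3285 .0715 2.863 0
```

```text
turn [0.002  0.0076 0.0001] cm [ 0.18 -0.18  0.87] tz [ 0.  0. -1.] t 15.65
```

Next I lower it in small steps, watching the force.

Call:
move_arm(
  deltas=[0,0.005,0,0,0,0.3,1,0,0.005,0,0,0,0.5,1,0,0.005,0,0,0,0.6,1,0,0.005,0,0,0,0.7,1,0,0.005,0,0,0,0.7,1],
)

```text
time: 16.15
tool_pos: [0.5175, 0.3291, 0.0717]
ee_rot: [-3.141, -0.0, 2.863]
wrist_force: [-1.0, -1.7, 4.4]
width: 0.0397
finger_force: 29.9
```

Call:
move_arm(
  deltas=[0,0,0,0,0,0.1,1,0,0,0,0,0,0.2,1,0,0,0,0,0,0.2,1],
)

```text
time: 16.45
tool_pos: [0.5176, 0.329, 0.0716]
ee_rot: [-3.141, 0.001, 2.863]
wrist_force: [-4.0, -3.4, 11.1]
width: 0.04
finger_force: 29.9
```

Call:
move_arm(
  deltas=[0,0,0,0,0,-0.2,1,0,0,0,0,0,-0.2,-1,0,0,0,0,0,-0.2,-1,0,0,0,0,0,-0.2,-1,0,0,0,0,0,-0.2,-1,0,0,0,0,0,-0.2,-1,0,0,0,0,0,-0.2,-1,0,0,0,0,0,-0.2,-1],
)

```text
time: 17.25
tool_pos: [0.5172, 0.329, 0.0702]
ee_rot: [-3.14, -0.001, 2.863]
wrist_force: [-1.3, -0.4, -0.3]
width: 0.0921
finger_force: 0.0
```

Call:
move_arm(
  deltas=[0,0,0,0,0,-2,-1,0,0,0,0,0,-6,-1,0,0,0,0,0,-10,-1,0,0,0,0,0,-15,-1,0,0,0,0,0,-15,-1,0,0,0,8,0,-15,-1,0,0,0,12,0,-15,-1,0,0,0,12,0,-15,-1],
)

```text
time: 18.05
tool_pos: [0.3989, 0.3629, 0.2205]
ee_rot: [-3.141, -0.002, 2.865]
wrist_force: [-0.1, 0.2, 0.2]
width: 0.0934
finger_force: 0.0
```

Run:
```python
from h import *
o=robot.get_obs();print(o['width'],o['tool_pos'],o['time'])
C,S=np.cos(.193),np.sin(.193)
for n in('top','side'):
    s=snap(n);P=cloud(s);p=P.reshape(-1,3);rgb=s['image'].reshape(-1,3).astype(int)
    k=(abs(p[:,0]-.518)<.05)&(abs(p[:,1]-.329)<.05)&(p[:,2]<.13)
    t=p[k&(p[:,2]>.1)];m=p[k&(p[:,2]>.05)&(p[:,2]<.08)];print(n,'handle top',len(t),np.median(t,0).round(4) if len(t) else '', 'mid',np.median(m,0).round(4) if len(m) else '')
    q=(p[:,:2]-[.581,-.0143])@np.array([[C,-S],[S,C]])*1000
    k=(abs(q[:,0]+108)<20)&(abs(q[:,1])<64)&(p[:,2]<.06)
    w=k&(np.ptp(rgb,axis=1)<45)&(rgb.sum(1)>240)
    m=w.reshape(384,512).astype(np.uint8);c,l,st,ce=cv2.connectedComponentsWithStats(m)
    for i in range(1,c):
        a=(l==i).ravel();print(n,st[i,4],ce[i].round(),q[a].mean(0).round(),'z',p[a,2].min().round(3),p[a,2].max().round(3))
    # stray whites on plate (depth > plate top, interior)
    k=(q[:,0]>-92)&(q[:,0]<20)&(abs(q[:,1])<50)&(rgb.min(1)>140)&(p[:,2]<.1);print('plate whites',k.sum())
```

```text
0.09338126086118598 [0.39889562 0.36294027 0.22047632] 18.05
top handle top 64 [0.5113 0.3284 0.1113] mid [0.5077 0.3123 0.0643]
top 220 [269. 219.] [-109.    7.] z -0.003 0.055
plate whites 0
side handle top 57 [0.5108 0.3219 0.1107] mid [0.5082 0.3108 0.0646]
side 348 [227. 244.] [-100.    4.] z -0.001 0.057
side 1 [216. 229.] [-109.   63.] z 0.039 0.039
side 2 [218. 229.] [-100.   64.] z 0.033 0.036
side 3 [214. 231.] [-116.   63.] z 0.028 0.035
side 2 [218. 232.] [-104.   63.] z 0.024 0.028
side 9 [212. 235.] [-127.   57.] z 0.016 0.034
side 1 [215. 244.] [-128.   35.] z 0.008 0.008
side 1 [217. 247.] [-127.   21.] z 0.006 0.006
side 1 [221. 254.] [-128.   -7.] z 0.002 0.002
side 1 [224. 258.] [-128.  -28.] z 0.004 0.004
side 1 [234. 259.] [-112.  -64.] z 0.026 0.026
side 1 [236. 259.] [-106.  -64.] z 0.022 0.022
side 1 [241. 258.] [-89. -63.] z 0.017 0.017
side 4 [229. 263.] [-127.  -61.] z 0.009 0.016
side 1 [235. 264.] [-109.  -64.] z 0.002 0.002
plate whites 20
```

Run:
```python
from h import *
C,S=np.cos(.193),np.sin(.193)
for n in('top','side'):
    s=snap(n);p=cloud(s).reshape(-1,3);rgb=s['image'].reshape(-1,3).astype(int);h=cv2.cvtColor(s['image'],cv2.COLOR_RGB2HSV).reshape(-1,3)
    q=(p[:,:2]-[.581,-.0143])@np.array([[C,-S],[S,C]])*1000
    k=(q[:,0]>-92)&(q[:,0]<20)&(abs(q[:,1])<50)&(rgb.min(1)>140)&(p[:,2]<.1)
    if k.any(): print('whites',np.c_[q[k],p[k,2]*1000].round()[::3].tolist(),h[k,1].min())
    k=(abs(q[:,0]+108)<22)&(abs(q[:,1])<66)&(p[:,2]<.04)&(h[:,1]<50)&(h[:,2]>110)
    l=cv2.connectedComponentsWithStats(k.reshape(384,512).astype(np.uint8))
    for i in range(1,l[0]):
        a=(l[1]==i).ravel();print(n,a.sum(),l[3][i].round(),q[a].mean(0).round(),'z',np.median(p[a,2]).round(3),'span y',q[a,1].min().round(),q[a,1].max().round())
```

```text
top 72 [264. 222.] [-116.   28.] z 0.011 span y 1.0 56.0
top 20 [277. 221.] [-122.  -24.] z 0.014 span y -32.0 -15.0
whites [[-91.0, 45.0, 7.0], [-87.0, 47.0, -1.0], [-92.0, 31.0, 2.0], [-92.0, 17.0, 5.0], [-90.0, 1.0, 2.0], [-92.0, -17.0, 6.0], [-88.0, -30.0, 3.0]] 5
side 1 [222. 229.] [-89.  63.] z 0.03 span y 63.0 63.0
side 6 [211. 234.] [-128.   61.] z 0.032 span y 57.0 65.0
side 1 [224. 232.] [-87.  53.] z 0.024 span y 53.0 53.0
side 162 [226. 246.] [-102.   11.] z 0.006 span y -65.0 61.0
side 1 [227. 236.] [-89.  28.] z 0.03 span y 28.0 28.0
side 1 [230. 240.] [-89.   8.] z 0.03 span y 8.0 8.0
side 4 [218. 247.] [-129.    9.] z 0.019 span y 1.0 15.0
side 2 [236. 248.] [-90. -30.] z 0.033 span y -39.0 -22.0
side 1 [218. 251.] [-130.   10.] z 0.0 span y 10.0 10.0
side 5 [221. 251.] [-129.   -9.] z 0.017 span y -14.0 -3.0
side 1 [238. 251.] [-89. -44.] z 0.03 span y -44.0 -44.0
side 1 [241. 254.] [-90. -66.] z 0.038 span y -66.0 -66.0
```

```bash
python3 -c "
from bench import robot
print(robot.close_job())"
```

```text
the job is handed in; nothing more can be done
None
```

I cleared the plate in two light strokes (about 4–8 N), stood the scraper upright on the bench, released it and handed the job in at about 18 s; the plate is empty and white pieces lie only in the trough, though I could not count four separately, and no verdict came back.

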